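# Draw a full dose from the bottle-top dispenser into the drying cup

### The arm

A 6-joint arm with a two-finger parallel gripper is mounted at the origin on the work surface. World frame = base frame: x ahead of the robot, y to its left, z up, the work surface at z = 0. Lengths are in mm, angles in rad, forces in N, time in s.
With the tool pointing down it reaches from about 400 to 925 mm from the base axis. Payload 12.5 kg.
Tool frame: the origin (TCP) lies midway between the tips of the shut fingers; the grasp point (between the pads) lies 19 mm behind it; z points along the fingers, y is the line along which they close (so a half turn about z gives the same grasp; the last joint's range is limited). The gripper opens to 95 mm and grips with 3 to 60 N. Pads are 20 mm wide; open, the fingers measure 119 mm over their backs; the gripper's body (75 mm by 180 mm) begins 59 mm behind the grasp point.
Start: joints at [-1.312, 0.491, 1.559, -0, 1.092, -0.106], TCP at [223, -583.882, 214.661] pointing down, gripper open.
Joint ranges: [-3.1, 3.1], [-0.84, 2.19], [0.05, 2.79], [-1.13, 4.28], [0.06, 2.93], [-2.69, 2.69]. Speed limits (rad/s): [2.22, 2.22, 2.79, 3.14, 3.14, 3.14].

### API

Orientations are given as [roll, pitch, yaw] about the fixed x, y, z axes, in that order (R = Rz(yaw) Ry(pitch) Rx(roll)).
In Python, from cell import env gives the robot as it stands.
- The arm moves only by the tool carry_out, never from a script. Its argument "series" is a list of rows, each a list of 4 numbers: the shift along the world's x, y, z normalised to -1 to 1, where 1 is 5 cm, then the turn about the world's z normalised to -1 to 1, where 1 is 6 degrees. In form: [[x, y, z, turn], ...]. A call has exactly 5 rows; each row shifts and turns the commanded pose from where the row before left it; what a row does not reach is not made up. A row lasts 1/10 s, in which the tool goes at most 50 mm and 8.59 degrees, less where a joint would pass 70% of its speed; a pose out of reach is approached as far as the arm can. A call with a number of a shift or a turn outside -1 to 1 is refused whole. A call with a gripper value outside its range is refused whole. "fingers" is the closure, from -1 (fully open) to 1 (shut), set as the call begins (left out, the last holds). The fingers move at their own pace and stop on an object; the grip force is fixed at half the most. Time passes only in rows, so rows that do not move let the fingers close, or fill a call up. It gives the time, the measured TCP pose, the force, the opening and the grip force at its end, in the units of the state.
- env.state(): the state, without advancing time (a new reading comes with each control period).
- env.read_camera(name): name is "scene" or "top"; returns the picture (480x640x3 uint8, red, green, blue); there is no depth.
- env.calibration(name): a dict with "K" (3x3 intrinsics, pixels), "dist" ([k1, k2, p1, p2, k3] as OpenCV has them; the pictures are not rectified), "pose" (4x4, takes a point from camera to world coordinates). Camera axes: x right, y down, z forward; pixel columns grow to the right and rows downward; lengths in mm; the calibration is good to about 2 mm. A picture is of the moment at which its call begins. calibration takes no time and is no camera call.
- env.job_done(): hands the job in; it is judged then, once.
Trained networks look in the newest picture that a camera, given by its name, has taken for a name from the list of things; names that differ only in an ending like _2 or _b are one class to them, and where a whole thing is asked for, a point or a joint stands for the part that bears it (a point fixed in the world has none). Each returns a list of dicts, best first, with "conf" (0 to 1); they miss things now and then, are a little off and sometimes report something else, mostly with a low value. They report only what shows in the picture. A call takes as long as a camera call. They do not tell look-alikes from the thing itself.
- env.look_for(camera, label): "position" ([row, column] as shares, 0 to 1, of the picture: columns of its width, rows of its height, amid what is visible of it).
The state is a dict: "t": time; "joints": joint angles; "qvel": joint speeds; "tau": joint torques, N m; "eef_pos": TCP position; "tcp_rot": TCP orientation; "ft_force": force on the tool from outside, world axes, zero at the start; "moment": the same for the moment, N m; "opening": opening from 0.0 (shut) to 1.0 (fully open); "grip_force": force on a finger pad.
Only numpy, scipy, OpenCV 4.12 (cv2) and the standard library are available. Lean on these libraries where they do the work, as an engineer would, in place of code of your own. Each camera call takes 0.05 s, during which the arm holds its last target. There are 200 camera calls.

### The job

Lift the deep steel cup up and off the drying rail, set it down (do not drop it) upright on the bench with its mouth centred under the dispenser's spout, and let go. Only then press the pump head down until it is firm against its inner stop, keep it firmly there for about a second without ramming it, and let it come all the way back up. Leave everything else where it is.

Things in the scene. Friction and masses are not known exactly. Their poses are not given: they have to be found in the camera images.
- dispenser: Bottle-top dispenser fixed to the bench: 110 mm square foot 12 mm thick, amber bottle 84 mm in diameter up to 125 mm high tapering to 160, white collar 46 mm wide up to 178 and grey pump block 34 mm wide up to 217 mm. Origin: centre of the foot's underside, on the bench. z up; x points along the spout, a 10 mm steel pipe at height 195 mm, bent down at its end 95 mm out.
- pump_head: White flat-topped pump head, 48 mm in diameter, 14 mm thick. Origin: centre of its top, z up; 275 mm above the bench at rest. Slides straight down. Spring: 4.5 N at first, plus 0.15 N per mm. The rubber-faced stop is set inside the pump, unseen, 13 to 29 mm below rest, different each time: only there the force climbs steeply (8 N per mm). 13 to 25 N is firm against it, over 45 N ramming.
- spout_tip (a point): Centre of the spout's open lower end, 135 mm above the bench, 95 mm from the dispenser's axis.
- cup: Deep round steel cup, 62 mm wide, 62 mm high, 100 to 180 g, flat bottom. Origin: centre of its underside, z up; hangs 60 mm above the bench. On its +x side a 36 mm wide back plate (x 49 to 55, z 14 to 116 mm) ends in a hook over the rail: top plate underside at z 110, lip at x 69 to 75 reaching down to z 88 mm. Raise it 27 mm or more, then move it to its -x, off the rail.
- cup_mouth (a point): Centre of the cup's mouth, on its axis, 62 mm above its underside.
- cup_tab (a point): Centre of the top edge of the cup's finger tab (at x 62, y 0, z 151 mm from the cup's origin): an upright plate standing on the hook, 8 mm thick along the cup's x, 36 mm wide along y, 35 mm tall. To be gripped from above, the fingers closing along the cup's x.
- rack: Fixed drying rail: 10 mm steel rail along y, 340 mm long, its centre 165 mm above the bench, on two 12 mm posts at its ends; a bar at 70 to 86 mm keeps hung things upright; drip tray below. Origin: on the bench under the rail's middle; z up, things hang on its -x side. Cup and dish hang in either order, axes 64 mm from the rail, about 75 mm either side of the middle.
- dish: Bystander: shallow steel dish, 80 mm in diameter and only 22 mm high, hung on the same rail by the same kind of back plate, hook and tab. Origin: on the dish's axis, 14 mm below its underside. Leave it hanging.
- flask: Bystander: glass conical flask, 76 mm wide, 108 mm high. Origin: centre of underside.
- beaker: Bystander: glass beaker, 68 mm wide, 85 mm high, standing on the bench near the robot. Origin: centre of underside.
- wash_bottle: Bystander: white plastic bottle, 64 mm wide, 150 mm high. Origin: centre of underside.
- jar: Bystander: small amber jar with black cap, 52 mm wide, 60 mm high. Origin: centre of underside.
- petri: Bystander: flat round clear dish, 90 mm wide, 16 mm high. Origin: centre of underside.
- tube_stand: Bystander: white stand with three capped tubes, 50 x 160 mm, 102 mm high. Origin: centre of underside.
- brush: Bystander: brush lying on the bench, about 200 mm long. Origin: its middle, underside.
There are look-alikes about, which are no part of the job. Leave any yellow look-alike of the cup alone.

How it is judged:
By the outcome, as a careful person would: the job done as asked, in the order asked, and still so for the second after the job is handed in, with the robot touching nothing.
It also fails if it takes over 67 s, if anything falls off the work surface, if the arm or the gripper's body presses on something with over 40 N, if the wrist force passes 120 N, or if a joint passes its speed limit or range.

## Working session

There is one attempt and no reset: what is moved stays moved. The work goes in short steps, Python scripts to look and compute and a tool call to move; the robot and the scene stay as the last step left them, time stands still between calls to the robot, and variables do not carry over. Pictures are saved under pics/ and viewed, at most 10 in all, crops included, and the job is handed in when it is done.

Besides the shell and the picture viewer there is one more tool, called after ">>>" by a JSON object that holds its "api" and its "payload", one argument or row to a line. carry_out: Moves the arm, as the interface text tells. Its arguments: {"type":"object","properties":{"series":{"type":"array","items":{"type":"array","items":{"type":"number","minimum":-1,"maximum":1}}},"fingers":{"type":"number"}},"required":["series"]}

```bash
mkdir -p pics; cat > h.py <<'E'
import numpy as np, cv2
from cell import env
def proj(cam,P):
    c=env.calibration(cam);T=np.linalg.inv(np.array(c["pose"]))
    r,_=cv2.Rodrigues(T[:3,:3]);return cv2.projectPoints(np.array(P,float).reshape(-1,1,3),r,T[:3,3],np.array(c["K"]),np.array(c["dist"]))[0][:,0]
def ray(cam,uv):
    c=env.calibration(cam);p=cv2.undistortPoints(np.array([[uv]],float),np.array(c["K"]),np.array(c["dist"]))[0,0]
    T=np.array(c["pose"]);return T[:3,3],T[:3,:3]@np.array([p[0],p[1],1])
def atz(cam,uv,z):
    o,d=ray(cam,uv);return o+d*(z-o[2])/d[2]
E
python3 - <<'E'
from h import *
for c in("scene","top"):
    im=env.read_camera(c);cv2.imwrite(f"pics/{c}0.png",im[:,:,::-1]);print(c,np.round(env.calibration(c)["pose"],2)[:3].tolist())
    for l in("cup","cup_tab","cup_mouth","dish","dispenser","pump_head","spout_tip","rack"):
        print(l,[(np.round(np.array(d["position"][::-1])*[640,480]).tolist(),round(d["conf"],2)) for d in env.look_for(c,l)])
E
```

```text
scene [[-0.55, 0.47, -0.69, 1419.53], [0.84, 0.33, -0.44, 587.48], [0.02, -0.82, -0.57, 906.71]]
cup [([293.0, 280.0], 0.92), ([372.0, 279.0], 0.78)]
cup_tab [([292.0, 277.0], 0.91), ([370.0, 280.0], 0.64)]
cup_mouth [([295.0, 281.0], 0.69), ([372.0, 282.0], 0.67)]
dish [([432.0, 308.0], 0.58)]
dispenser [([202.0, 235.0], 0.81)]
pump_head [([196.0, 177.0], 0.64)]
spout_tip [([200.0, 238.0], 0.57)]
rack [([404.0, 320.0], 0.92)]
top [[0.02, -0.99, 0.12, 422.48], [-1.0, -0.02, 0.01, 27.58], [-0.01, -0.12, -0.99, 1358.01]]
cup [([257.0, 254.0], 0.94), ([342.0, 233.0], 0.57)]
cup_tab [([260.0, 255.0], 0.86), ([343.0, 239.0], 0.63), ([265.0, 317.0], 0.18)]
cup_mouth [([342.0, 236.0], 0.88), ([259.0, 253.0], 0.87)]
dish [([195.0, 256.0], 0.66)]
dispenser [([461.0, 228.0], 0.62), ([256.0, 254.0], 0.3)]
pump_head [([489.0, 215.0], 0.68)]
spout_tip [([461.0, 224.0], 0.72), ([264.0, 318.0], 0.22)]
rack [([236.0, 244.0], 0.97)]
```

View pics/scene0.png

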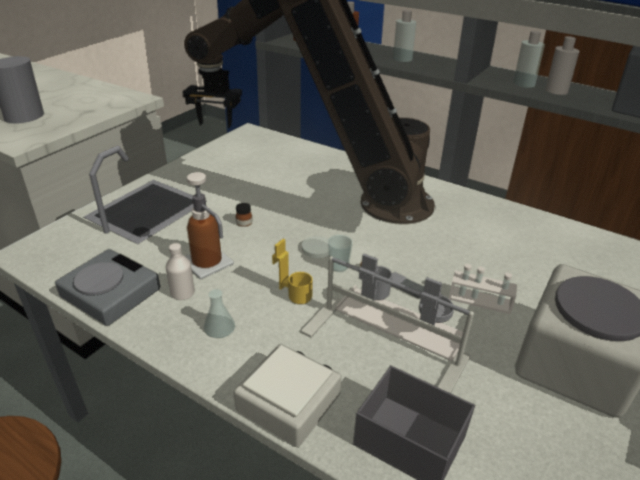

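View pics/top0.png

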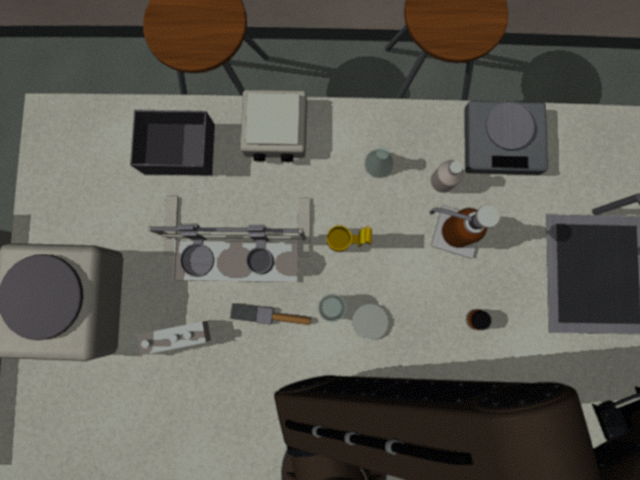

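The pictures show candidates for the cup:
- Steel cup on the rail: scene (375,285), top (260,260).
- Steel dish on the rail: scene (437,305), top (197,260).
- Yellow look-alike on the bench: scene (297,285), top (342,237).

I choose the steel one at top (260,260), since it's the narrower and deeper of the two. I'll check it in a close crop.

```bash
python3 - <<'E'
import cv2,numpy as np
s=cv2.imread("pics/scene0.png");t=cv2.imread("pics/top0.png")
f=lambda im,x,y,w,h,k:cv2.resize(im[y:y+h,x:x+w],None,fx=k,fy=k,interpolation=cv2.INTER_CUBIC)
a=f(s,320,240,160,120,5);cv2.imwrite("pics/c1.png",cv2.convertScaleAbs(a,alpha=1.6))
a=np.vstack([f(t,150,210,160,75,4),f(t,400,190,160,75,4)]);cv2.imwrite("pics/c2.png",cv2.convertScaleAbs(a,alpha=1.3))
a=f(s,160,160,110,120,5);cv2.imwrite("pics/c3.png",cv2.convertScaleAbs(a,alpha=1.3))
E
```

```text
(no output)
```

View pics/c1.png

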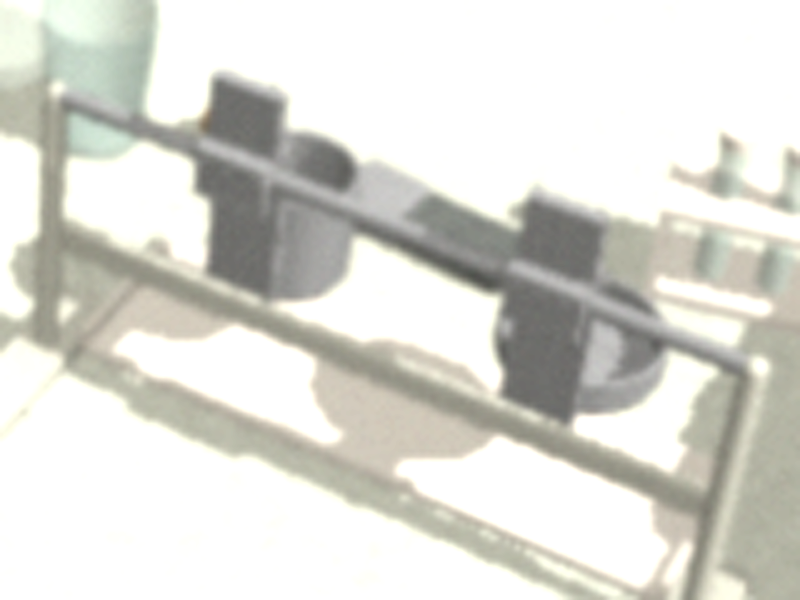

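View pics/c2.png

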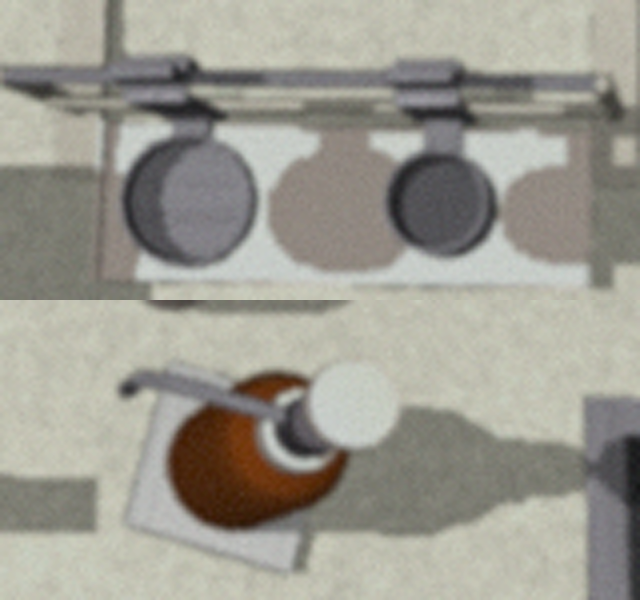

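View pics/c3.png

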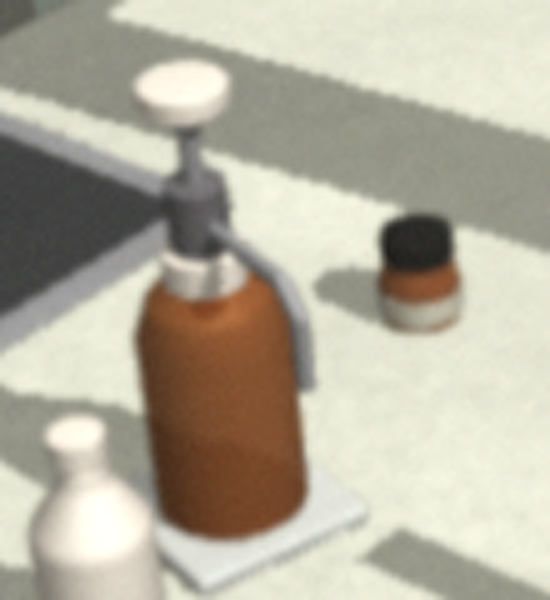

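The crops confirm it. The deep steel cup has its tab at scene (370,257) and mouth at top (260,260), and the shallow dish is its neighbour. The spout end is at scene (221,237) and top (432,212), and the pump head at top (488,216).

```bash
python3 - <<'E'
from h import *
def c(x,y,k,ox,oy): return ((x+.5)/k-.5+ox,(y+.5)/k-.5+oy)
t1=lambda x,y:c(x,y,4,150,210); t2=lambda x,y:c(x,y-300,4,400,190)
s1=lambda x,y:c(x,y,5,320,240); s3=lambda x,y:c(x,y,5,160,160)
p=lambda n,v:print(n,np.round(v,1))
p("mouth top",atz("top",t1(442,203),122))
p("tab top",atz("top",t1(427,70),211)); p("tab scene",atz("scene",s1(251,84),211))
for q in((212,73),(286,97),(222,73),(288,93)): p(" tabcorner",atz("scene",s1(*q),211))
p("rail R top",atz("top",t1(600,82),170));p("rail L top",atz("top",t1(5,73),170))
p("rail scene near",atz("scene",s1(62,97),170));p("rail scene far",atz("scene",s1(750,362),170))
p("head top",atz("top",t2(354,403),275)); p("head scene",atz("scene",s3(182,83),275))
F=[atz("top",t2(*q),12) for q in((164,360),(125,522),(293,573))]
for f in F:p("foot",f)
print("foot ang",np.degrees(np.arctan2(*(F[0]-F[1])[1::-1])),np.degrees(np.arctan2(*(F[1]-F[2])[1::-1])),"ctr",(F[0]+F[2])/2)
p("spout scene",atz("scene",s3(306,388),135)); p("spout top(z~140)",atz("top",t2(127,388),140))
p("dishmouth",atz("top",t1(190,202),96))
for n in("wash_bottle","flask","jar"):
    for k,z in(("scene",50),("top",50)):
        env.read_camera(k)
        for d in env.look_for(k,n)[:1]: p(n+k,atz(k,np.array(d["position"][::-1])*[640,480],z))
print(env.state())
E
```

```text
mouth top [504.3 182.  122. ]
tab top [569.9 181.6 211. ]
tab scene [570.2 188.6 211. ]
 tabcorner [572.9 170.3 211. ]
 tabcorner [569.9 205.9 211. ]
 tabcorner [570.3 174.  211. ]
 tabcorner [566.8 205.2 211. ]
rail R top [570.6  90.5 170. ]
rail L top [568.2 424.3 170. ]
rail scene near [578.8  97.3 170. ]
rail scene far [572.  428.2 170. ]
head top [ 596.5 -298.7  275. ]
head scene [ 599.8 -296.4  275. ]
foot [ 663.6 -257.1   12. ]
foot [ 559.8 -232.2   12. ]
foot [ 529.9 -338.    12. ]
foot ang -13.472543897057653 74.26384661413408 ctr [ 596.76117884 -297.51588145   12.        ]
spout scene [ 621.9 -209.5  135. ]
spout top(z~140) [ 623.9 -208.7  140. ]
dishmouth [503.1 334.2  96. ]
wash_bottlescene [ 725.2 -260.6   50. ]
wash_bottletop [ 736.1 -262.8   50. ]
flaskscene [784.9 -81.5  50. ]
flasktop [761.3 -92.8  50. ]
jarscene [ 416.7 -312.7   50. ]
jartop [ 374.9 -334.    50. ]
{'t': 1.5, 'joints': array([-1.31160426e+00,  4.90914392e-01,  1.55890885e+00, -1.50647592e-05,
        1.09170758e+00, -1.05571440e-01]), 'qvel': array([-0.00066232, -0.00034835, -0.00135199, -0.00133448, -0.00121576,
       -0.00076447]), 'tau': array([ 1.40603929e-04, -6.12462401e+01, -2.58430266e+01,  6.92973845e-02,
        4.44861024e-02,  1.15599894e-05]), 'eef_pos': array([ 222.9925187 , -583.87747963,  214.64894572]), 'tcp_rot': array([3.14153257e+00, 1.98107109e-05, 3.64770449e-01]), 'ft_force': array([-0.42663837, -0.74277759, -0.12100462]), 'moment': array([ 0.02001895, -0.01746481,  0.00329926]), 'grip_force': 0.0, 'opening': 1.0022748462957394}
```

>>> {"api": "carry_out", "payload": {
  "series": [
    [0.4,0.8,0.4,0.6],
    [0.4,0.8,0.4,0.6],
    [0.4,0.8,0.4,0.6],
    [0.4,0.8,0.4,0.6],
    [0.4,0.8,0.4,0.6]
  ],
  "fingers": -1
}}

```text
t: 2.0
eef_pos: [323.4, -382.2, 315.5]
tcp_rot: [3.141, 0.0, 0.681]
ft_force: [1.4, 0.4, 0.8]
opening: 1.005
grip_force: 0.0
```

>>> {"api": "carry_out", "payload": {
  "series": [
    [0.5,0.9,0.1,0.6],
    [0.5,0.9,0.1,0.6],
    [0.5,0.9,0.1,0.6],
    [0.5,0.9,0.1,0.6],
    [0.5,0.9,0.1,0.6]
  ]
}}

```text
t: 2.5
eef_pos: [444.4, -164.4, 339.3]
tcp_rot: [3.141, -0.0, 0.996]
ft_force: [0.9, -0.6, 0.3]
opening: 0.998
grip_force: 0.0
```

>>> {"api": "carry_out", "payload": {
  "series": [
    [0.4,0.9,0,0.6],
    [0.4,0.9,0,0.6],
    [0.4,0.9,0,0.6],
    [0.4,0.9,0,0.6],
    [0.4,0.9,0,0.6]
  ]
}}

```text
t: 3.0
eef_pos: [544.3, 60.8, 339.1]
tcp_rot: [3.141, -0.0, 1.31]
ft_force: [-0.3, -0.8, 0.1]
opening: 1.0
grip_force: 0.0
```

>>> {"api": "carry_out", "payload": {
  "series": [
    [0.1,0.6,-0.4,0.7],
    [0.1,0.6,-0.5,0.7],
    [0.1,0.6,-0.5,0.7],
    [0.1,0.54,-0.4,0.53],
    [0,0,0,0]
  ]
}}

```text
t: 3.5
eef_pos: [563.0, 178.0, 246.0]
tcp_rot: [-3.137, 0.0, 1.587]
ft_force: [0.1, 0.2, -0.3]
opening: 0.997
grip_force: 0.0
```

```bash
python3 - <<'E'
from h import *
s=env.read_camera("scene");t=env.read_camera("top");print(env.state()["eef_pos"],env.state()["tcp_rot"])
f=lambda im,x,y,w,h,k:cv2.resize(im[y:y+h,x:x+w,::-1],None,fx=k,fy=k,interpolation=cv2.INTER_CUBIC)
a=np.hstack([f(s,310,180,160,160,2.5),f(t,180,150,160,160,2.5)]);cv2.imwrite("pics/d1.png",cv2.convertScaleAbs(a,alpha=1.4))
for c in("scene","top"):print(c,proj(c,[[568,183,211],env.state()["eef_pos"]]).round(1).tolist())
E
```

```text
[563.75064656 175.76216828 248.73200491] [-3.14098638e+00  3.12380043e-04  1.58289253e+00]
scene [[368.1, 255.1], [367.4, 239.2]]
top [[255.7, 228.0], [256.7, 227.7]]
```

View pics/d1.png

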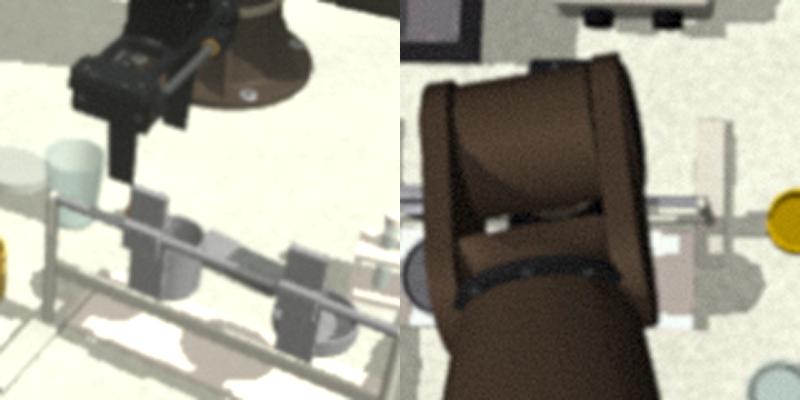

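The picture shows the open fingers straddling the tab, at scene (359,242) and (380,224), with the tab at (370,257). I still need about +5 in x, +7 in y and −58 in z.

>>> {"api": "carry_out", "payload": {
  "series": [
    [0.1,0.14,-0.3,0],
    [0,0,-0.3,0],
    [0,0,-0.3,0],
    [0,0,-0.26,0],
    [0,0,0,0]
  ]
}}

```text
t: 4.1
eef_pos: [568.5, 182.0, 189.3]
tcp_rot: [-3.139, 0.0, 1.581]
ft_force: [0.1, -0.7, -0.4]
opening: 1.001
grip_force: 0.0
```

>>> {"api": "carry_out", "payload": {
  "series": [
    [0,0,0,0],
    [0,0,0,0],
    [0,0,0,0],
    [0,0,0,0],
    [0,0,0,0]
  ]
}}

```text
t: 4.6
eef_pos: [568.9, 182.7, 191.1]
tcp_rot: [3.141, -0.0, 1.583]
ft_force: [0.0, -0.5, 0.1]
opening: 1.001
grip_force: 0.0
```

>>> {"api": "carry_out", "payload": {
  "series": [
    [0,0,0,0],
    [0,0,0,0],
    [0,0,0,0],
    [0,0,0,0],
    [0,0,0,0]
  ],
  "fingers": 0.7
}}

```text
t: 5.1
eef_pos: [568.8, 182.6, 190.8]
tcp_rot: [3.142, 0.0, 1.583]
ft_force: [-0.6, -0.2, 0.5]
opening: 0.638
grip_force: 0.0
```

>>> {"api": "carry_out", "payload": {
  "series": [
    [0,0,0,0],
    [0,0,0,0],
    [0,0,0,0],
    [0,0,0,0],
    [0,0,0,0]
  ],
  "fingers": 1
}}

```text
t: 5.6
eef_pos: [568.9, 182.6, 190.8]
tcp_rot: [3.141, -0.0, 1.583]
ft_force: [-0.9, 0.3, 0.8]
opening: 0.217
grip_force: 0.0
```

>>> {"api": "carry_out", "payload": {
  "series": [
    [0,0,0,0],
    [0,0,0,0],
    [0,0,0,0],
    [0,0,0,0],
    [0,0,0,0]
  ]
}}

```text
t: 6.1
eef_pos: [569.1, 182.7, 190.9]
tcp_rot: [3.141, -0.0, 1.583]
ft_force: [4.3, 0.3, -1.4]
opening: 0.078
grip_force: 30.0
```

>>> {"api": "carry_out", "payload": {
  "series": [
    [0.02,0,0,0],
    [0,0,0.1,0],
    [0,0,0.15,0],
    [0,0,0.15,0],
    [0,0,0.2,0]
  ]
}}

```text
t: 6.6
eef_pos: [569.7, 182.6, 221.6]
tcp_rot: [-3.141, 0.0, 1.583]
ft_force: [0.1, -0.0, -1.4]
opening: 0.085
grip_force: 30.0
```

>>> {"api": "carry_out", "payload": {
  "series": [
    [0,0,0.1,0],
    [0,0,0.04,0],
    [0,0,0,0],
    [0,0,0,0],
    [0,0,0,0]
  ]
}}

```text
t: 7.1
eef_pos: [569.7, 182.6, 227.5]
tcp_rot: [-3.141, 0.0, 1.583]
ft_force: [0.3, 0.4, -1.2]
opening: 0.084
grip_force: 30.0
```

>>> {"api": "carry_out", "payload": {
  "series": [
    [-0.2,0,0,0],
    [-0.4,0,0,0],
    [-0.5,0,0,0],
    [-0.5,0,0.2,0],
    [-0.4,0,0.4,0]
  ]
}}

```text
t: 7.6
eef_pos: [467.3, 182.4, 256.9]
tcp_rot: [-3.138, 0.001, 1.583]
ft_force: [1.5, 1.0, -1.0]
opening: 0.087
grip_force: 30.0
```

>>> {"api": "carry_out", "payload": {
  "series": [
    [0,0,0.4,0.3],
    [0,0,0.4,0.6],
    [0,-0.2,0.4,0.6],
    [0.2,-0.4,0.3,0.6],
    [0.3,-0.4,0,0.6]
  ]
}}

```text
t: 8.1
eef_pos: [494.5, 132.4, 335.0]
tcp_rot: [3.138, 0.0, 1.869]
ft_force: [-0.2, 0.0, -2.2]
opening: 0.084
grip_force: 30.0
```

>>> {"api": "carry_out", "payload": {
  "series": [
    [0.4,-0.5,0,0.8],
    [0.5,-0.5,0,0.8],
    [0.5,-0.5,0,0.8],
    [0.5,-0.5,0,0.8],
    [0.5,-0.5,0,0.8]
  ]
}}

```text
t: 8.6
eef_pos: [615.0, 6.7, 332.6]
tcp_rot: [-3.141, -0.0, 2.288]
ft_force: [-0.1, 0.6, -1.4]
opening: 0.083
grip_force: 30.0
```

>>> {"api": "carry_out", "payload": {
  "series": [
    [0.4,-0.4,0,0.8],
    [0.4,-0.3,0,0.8],
    [0.2,-0.2,0,0.8],
    [0,0,0,0.8],
    [0,0,0,0.8]
  ]
}}

```text
t: 9.1
eef_pos: [664.5, -37.6, 332.0]
tcp_rot: [-3.141, -0.001, 2.706]
ft_force: [-1.4, 0.5, -0.3]
opening: 0.083
grip_force: 30.0
```

>>> {"api": "carry_out", "payload": {
  "series": [
    [0.1,-0.05,-0.6,0.8],
    [0,0,-0.9,0.74],
    [0,0,-0.9,0],
    [0,0,-0.8,0],
    [0,0,-0.4,0]
  ]
}}

```text
t: 9.6
eef_pos: [667.7, -39.4, 148.9]
tcp_rot: [-3.141, -0.005, 2.864]
ft_force: [0.3, -0.1, -1.8]
opening: 0.081
grip_force: 30.0
```

>>> {"api": "carry_out", "payload": {
  "series": [
    [0,0,-0.1,0],
    [0,0,0,0],
    [0,0,0,0],
    [0,0,0,0],
    [0,0,0,0]
  ]
}}

```text
t: 10.1
eef_pos: [670.2, -39.9, 149.0]
tcp_rot: [3.141, 0.002, 2.864]
ft_force: [0.6, -0.8, -2.8]
opening: 0.08
grip_force: 30.0
```

```bash
python3 - <<'E'
from h import *
s=env.read_camera("scene");t=env.read_camera("top");st=env.state();print(st["eef_pos"],st["tcp_rot"],st["ft_force"])
f=lambda im,x,y,w,h,k:cv2.resize(im[y:y+h,x:x+w,::-1],None,fx=k,fy=k,interpolation=cv2.INTER_CUBIC)
a=np.hstack([f(s,160,140,160,200,2.5),f(t,340,130,160,200,2.5)]);cv2.imwrite("pics/e1.png",cv2.convertScaleAbs(a,alpha=1.4))
e=st["eef_pos"];a=st["tcp_rot"][2]-np.pi/2;d=np.array([np.cos(a),np.sin(a),0]);cu=e-62*d
print("cup",cu,proj("scene",[cu-[0,0,131],cu-[0,0,69]]).tolist(),proj("top",[cu-[0,0,69]]))
E
```

```text
[670.01712333 -39.87639364 148.56297946] [3.14137173e+00 1.07506187e-03 2.86451168e+00] [ 0.18088156 -0.40732175 -0.57241519]
cup [653.05707736 -99.51159164 148.56297946] [[249.13590150313576, 294.6082281003498], [247.7155056340024, 275.73071963213414]] [[381.26688298 202.6217148 ]]
```

View pics/e1.png

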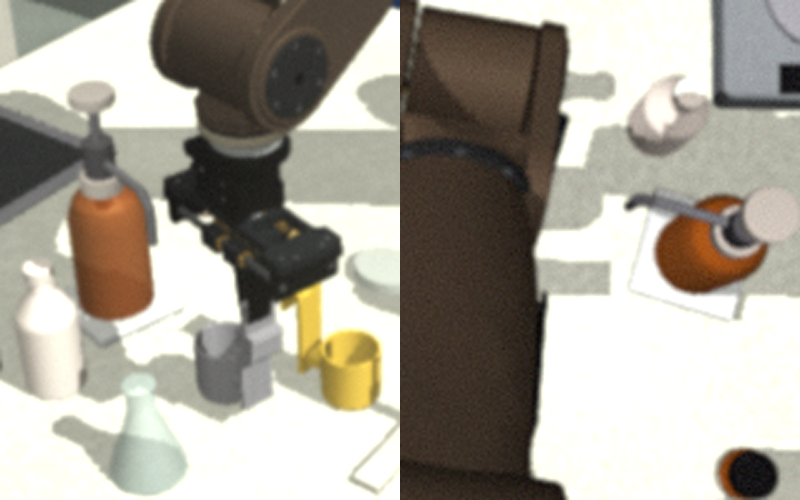

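The cup is upright in the grip. Its mouth is at scene (249,276), where I predicted (248,276), and the path to the spout at scene (221,237) is clear.

>>> {"api": "carry_out", "payload": {
  "series": [
    [-0.1,-0.35,0,0],
    [-0.12,-0.45,0,0],
    [-0.12,-0.45,0,0],
    [-0.1,-0.35,0,0],
    [-0.06,-0.2,0,0]
  ]
}}

```text
t: 10.7
eef_pos: [644.3, -131.8, 147.9]
tcp_rot: [-3.142, 0.0, 2.863]
ft_force: [0.4, 0.6, -2.8]
opening: 0.081
grip_force: 30.0
```

>>> {"api": "carry_out", "payload": {
  "series": [
    [-0.1,-0.36,0,0],
    [0,0,0,0],
    [0,0,-0.1,0],
    [0,0,-0.1,0],
    [0,0,0,0]
  ]
}}

```text
t: 11.2
eef_pos: [639.6, -147.1, 136.7]
tcp_rot: [3.141, -0.002, 2.865]
ft_force: [-0.3, -0.1, -2.3]
opening: 0.081
grip_force: 30.0
```

```bash
python3 - <<'E'
from h import *
s=env.read_camera("scene");t=env.read_camera("top");st=env.state();print(st["eef_pos"],st["tcp_rot"],st["ft_force"])
f=lambda im,x,y,w,h,k:cv2.resize(im[y:y+h,x:x+w,::-1],None,fx=k,fy=k,interpolation=cv2.INTER_CUBIC)
a=f(s,165,160,130,120,5);cv2.imwrite("pics/e2.png",cv2.convertScaleAbs(a,alpha=1.4))
e=st["eef_pos"];a=st["tcp_rot"][2]-np.pi/2;d=np.array([np.cos(a),np.sin(a),0]);cu=e-62*d
P=proj("scene",[cu-[0,0,131],cu-[0,0,69],[623,-207.5,135]]);print("cup",cu,P.tolist(),((P-[165,160]+.5)*5-.5).tolist())
E
```

```text
[ 639.88506135 -147.29683822  137.47265881] [ 3.14143536e+00 -5.70771771e-04  2.86518683e+00] [ 0.66263152 -0.86818597 -1.35906914]
cup [ 622.96528201 -206.94347322  137.47265881] [[225.39902091321613, 276.7816527799454], [223.4536531670846, 258.46022180281045], [221.10041251180428, 237.64763342778426]] [[303.99510456608067, 585.9082638997269], [294.26826583542305, 494.30110901405226], [282.5020625590214, 390.2381671389213]]
```

View pics/e2.png

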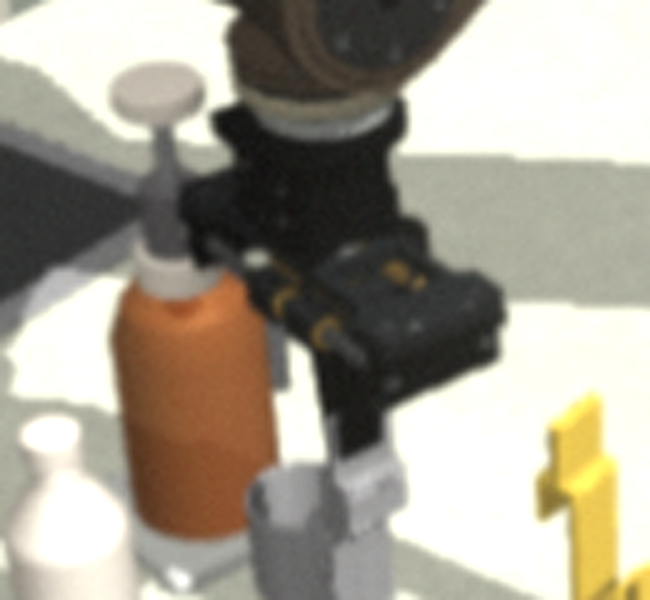

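The mouth is at crop (296,497) under the spout end at (279,388), within about 1.5 mm of prediction. I'll nudge it by about 1 mm and lower gently.

>>> {"api": "carry_out", "payload": {
  "series": [
    [0.01,-0.02,-0.04,0],
    [0,0,-0.03,0],
    [0,0,-0.02,0],
    [0,0,0,0],
    [0,0,0,0]
  ]
}}

```text
t: 11.8
eef_pos: [640.4, -148.9, 133.4]
tcp_rot: [3.141, 0.0, 2.864]
ft_force: [0.2, -0.5, -1.4]
opening: 0.081
grip_force: 30.0
```

>>> {"api": "carry_out", "payload": {
  "series": [
    [0,0,-0.02,0],
    [0,0,0,0],
    [0,0,-0.01,0],
    [0,0,0,0],
    [0,0,0,0]
  ]
}}

```text
t: 12.3
eef_pos: [640.4, -148.9, 131.8]
tcp_rot: [3.142, 0.0, 2.864]
ft_force: [1.0, -0.8, -2.3]
opening: 0.08
grip_force: 30.0
```

>>> {"api": "carry_out", "payload": {
  "series": [
    [0,0,-0.01,0],
    [0,0,0,0],
    [0,0,-0.01,0],
    [0,0,0,0],
    [0,0,0,0]
  ]
}}

```text
t: 12.8
eef_pos: [640.4, -148.8, 131.0]
tcp_rot: [3.141, 0.0, 2.864]
ft_force: [0.5, 1.4, 0.9]
opening: 0.083
grip_force: 30.0
```

>>> {"api": "carry_out", "payload": {
  "series": [
    [0,0,-0.01,0],
    [0,0,0,0],
    [0,0,0,0],
    [0,0,0,0],
    [0,0,0,0]
  ]
}}

```text
t: 13.3
eef_pos: [640.5, -148.7, 130.9]
tcp_rot: [3.141, 0.001, 2.865]
ft_force: [-0.8, 2.9, 5.9]
opening: 0.081
grip_force: 30.0
```

On the bench. With the spout beside the inner finger, I open only partly (about 20 mm), then rise.

>>> {"api": "carry_out", "payload": {
  "series": [
    [0,0,0,0],
    [0,0,0,0],
    [0,0,0,0],
    [0,0,0,0],
    [0,0,0,0]
  ],
  "fingers": 0.55
}}

```text
t: 13.8
eef_pos: [640.3, -149.0, 130.2]
tcp_rot: [3.142, -0.0, 2.864]
ft_force: [0.0, 0.5, -0.8]
opening: 0.223
grip_force: 0.0
```

>>> {"api": "carry_out", "payload": {
  "series": [
    [0,0,0.1,0],
    [0,0,0.2,0],
    [0,0,0.4,0],
    [0,0,0.6,0],
    [0,0,0.6,0]
  ]
}}

```text
t: 14.3
eef_pos: [640.2, -148.8, 227.1]
tcp_rot: [3.142, 0.0, 2.864]
ft_force: [-0.3, -0.2, -0.2]
opening: 0.223
grip_force: 0.0
```

>>> {"api": "carry_out", "payload": {
  "series": [
    [0,0.4,0.9,0],
    [0,0.8,0.9,0],
    [0,0.8,0.6,0],
    [0,0.8,0,0],
    [0,0.8,0,0]
  ],
  "fingers": 1
}}

```text
t: 14.8
eef_pos: [640.1, 25.8, 340.1]
tcp_rot: [3.141, 0.003, 2.864]
ft_force: [0.2, 0.1, 0.0]
opening: 0.003
grip_force: 0.0
```

```bash
python3 - <<'E'
from h import *
s=env.read_camera("scene");t=env.read_camera("top");st=env.state();print(st["eef_pos"],st["tcp_rot"],st["ft_force"])
f=lambda im,x,y,w,h,k:cv2.resize(im[y:y+h,x:x+w,::-1],None,fx=k,fy=k,interpolation=cv2.INTER_CUBIC)
a=np.hstack([f(s,175,160,80,120,5),f(t,400,180,80,120,5)]);cv2.imwrite("pics/e3.png",cv2.convertScaleAbs(a,alpha=1.5))
for c,o in(("scene",(175,160)),("top",(400,180))):print(c,((proj(c,[[623.5,-208.4,0],[623.5,-208.4,62],[623.5,-208,135]])-o+.5)*5).round().tolist())
E
```

```text
[639.8652806   28.5605253  339.16415794] [3.14035700e+00 1.21539360e-03 2.86838805e+00] [-0.35336901 -0.32427143  0.56339537]
scene [[253.0, 595.0], [243.0, 504.0], [232.0, 391.0]]
top [[106.0, 205.0], [128.0, 187.0], [156.0, 163.0]]
```

View pics/e3.png

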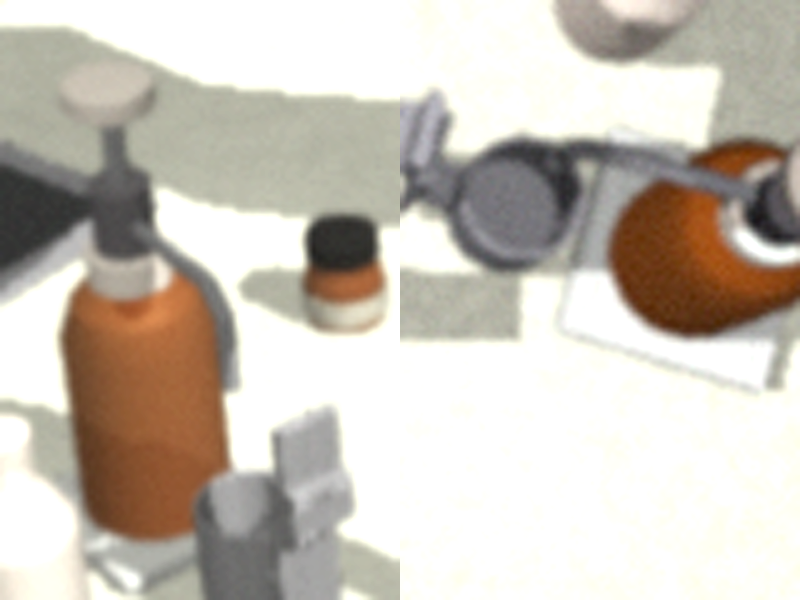

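The cup stands upright. Its mouth is at crop (243,505), where I predicted (243,504), and the spout end (230,387) is above its centre to within about 1–2 mm. The fingers are clear, so the pump comes next.

>>> {"api": "carry_out", "payload": {
  "series": [
    [-0.1,-0.8,0,0],
    [-0.1,-0.9,0,0],
    [-0.1,-0.9,0,0],
    [-0.1,-0.9,0,0],
    [-0.1,-0.9,0,0]
  ],
  "fingers": 1
}}

```text
t: 15.4
eef_pos: [614.6, -197.8, 338.7]
tcp_rot: [-3.141, 0.001, 2.864]
ft_force: [0.8, 1.1, 0.1]
opening: 0.007
grip_force: 0.0
```

>>> {"api": "carry_out", "payload": {
  "series": [
    [-0.1,-0.9,0,0],
    [-0.1,-0.7,-0.2,0],
    [-0.1,-0.4,-0.3,0],
    [0,0,-0.3,0],
    [0,0,0,0]
  ]
}}

```text
t: 15.9
eef_pos: [599.3, -295.6, 295.3]
tcp_rot: [3.14, -0.004, 2.864]
ft_force: [-1.0, -0.0, -0.1]
opening: 0.009
grip_force: 0.0
```

>>> {"api": "carry_out", "payload": {
  "series": [
    [0,0,0,0],
    [0,0,0,0],
    [0,0,0,0],
    [0,0,0,0],
    [0,0,0,0]
  ]
}}

```text
t: 16.4
eef_pos: [600.5, -295.4, 298.0]
tcp_rot: [-3.142, 0.0, 2.865]
ft_force: [-0.3, 0.2, 0.0]
opening: 0.009
grip_force: 0.0
```

>>> {"api": "carry_out", "payload": {
  "series": [
    [-0.05,-0.04,-0.2,0],
    [0,0,-0.2,0],
    [0,0,-0.1,0],
    [0,0,-0.06,0],
    [0,0,0,0]
  ]
}}

```text
t: 16.9
eef_pos: [597.5, -297.7, 269.5]
tcp_rot: [-3.142, -0.001, 2.864]
ft_force: [-3.9, -0.5, 4.3]
opening: 0.001
grip_force: 2.3
```

>>> {"api": "carry_out", "payload": {
  "series": [
    [0,0,-0.06,0],
    [0,0,-0.04,0],
    [0,0,0,0],
    [0,0,0,0],
    [0,0,0,0]
  ]
}}

```text
t: 17.4
eef_pos: [597.7, -297.8, 265.3]
tcp_rot: [-3.141, 0.0, 2.864]
ft_force: [-4.0, -0.0, 6.8]
opening: 0.004
grip_force: 2.7
```

>>> {"api": "carry_out", "payload": {
  "series": [
    [0,0,-0.02,0],
    [0,0,0,0],
    [0,0,-0.02,0],
    [0,0,0,0],
    [0,0,0,0]
  ]
}}

```text
t: 17.9
eef_pos: [597.7, -297.8, 263.3]
tcp_rot: [-3.141, 0.0, 2.864]
ft_force: [-3.7, -0.5, 5.9]
opening: 0.007
grip_force: 2.8
```

>>> {"api": "carry_out", "payload": {
  "series": [
    [0,0,-0.02,0],
    [0,0,0,0],
    [0,0,-0.02,0],
    [0,0,0,0],
    [0,0,0,0]
  ]
}}

```text
t: 18.4
eef_pos: [597.7, -297.8, 261.4]
tcp_rot: [-3.141, 0.0, 2.865]
ft_force: [-4.6, 0.3, 5.8]
opening: 0.004
grip_force: 3.0
```

>>> {"api": "carry_out", "payload": {
  "series": [
    [0,0,-0.02,0],
    [0,0,0,0],
    [0,0,-0.02,0],
    [0,0,0,0],
    [0,0,0,0]
  ]
}}

```text
t: 18.9
eef_pos: [597.7, -297.8, 259.4]
tcp_rot: [-3.141, 0.0, 2.864]
ft_force: [-3.4, -0.2, 6.6]
opening: 0.004
grip_force: 3.1
```

>>> {"api": "carry_out", "payload": {
  "series": [
    [0,0,-0.02,0],
    [0,0,0,0],
    [0,0,-0.02,0],
    [0,0,0,0],
    [0,0,0,0]
  ]
}}

```text
t: 19.4
eef_pos: [597.7, -297.8, 257.5]
tcp_rot: [-3.141, 0.0, 2.864]
ft_force: [-4.2, 0.6, 6.6]
opening: 0.006
grip_force: 3.3
```

>>> {"api": "carry_out", "payload": {
  "series": [
    [0,0,-0.02,0],
    [0,0,0,0],
    [0,0,-0.02,0],
    [0,0,0,0],
    [0,0,0,0]
  ]
}}

```text
t: 19.9
eef_pos: [597.7, -297.8, 255.5]
tcp_rot: [-3.141, 0.0, 2.864]
ft_force: [-3.8, 0.7, 7.2]
opening: 0.003
grip_force: 3.4
```

>>> {"api": "carry_out", "payload": {
  "series": [
    [0,0,-0.02,0],
    [0,0,0,0],
    [0,0,-0.02,0],
    [0,0,0,0],
    [0,0,0,0]
  ]
}}

```text
t: 20.4
eef_pos: [597.7, -297.8, 253.6]
tcp_rot: [-3.141, 0.001, 2.864]
ft_force: [-4.1, 0.9, 8.0]
opening: 0.004
grip_force: 3.6
```

>>> {"api": "carry_out", "payload": {
  "series": [
    [0,0,-0.02,0],
    [0,0,0,0],
    [0,0,-0.02,0],
    [0,0,0,0],
    [0,0,0,0]
  ]
}}

```text
t: 20.9
eef_pos: [597.7, -297.8, 251.6]
tcp_rot: [-3.141, 0.001, 2.864]
ft_force: [-4.1, 1.0, 6.8]
opening: 0.004
grip_force: 3.7
```

>>> {"api": "carry_out", "payload": {
  "series": [
    [0,0,-0.02,0],
    [0,0,0,0],
    [0,0,-0.02,0],
    [0,0,0,0],
    [0,0,0,0]
  ]
}}

```text
t: 21.4
eef_pos: [597.7, -297.8, 249.8]
tcp_rot: [-3.141, 0.001, 2.864]
ft_force: [-3.3, 0.4, 8.1]
opening: 0.005
grip_force: 4.0
```

>>> {"api": "carry_out", "payload": {
  "series": [
    [0,0,-0.02,0],
    [0,0,0,0],
    [0,0,-0.02,0],
    [0,0,0,0],
    [0,0,0,0]
  ]
}}

```text
t: 21.9
eef_pos: [597.8, -297.8, 248.8]
tcp_rot: [-3.141, 0.002, 2.864]
ft_force: [-6.7, 1.2, 14.4]
opening: 0.005
grip_force: 7.5
```

>>> {"api": "carry_out", "payload": {
  "series": [
    [0,0,-0.02,0],
    [0,0,0,0],
    [0,0,0,0],
    [0,0,0,0],
    [0,0,0,0]
  ]
}}

```text
t: 22.4
eef_pos: [597.8, -297.8, 248.4]
tcp_rot: [-3.141, 0.002, 2.865]
ft_force: [-7.7, 2.2, 18.4]
opening: 0.009
grip_force: 9.2
```

Firm at about 18 N, so I hold for about a second.

>>> {"api": "carry_out", "payload": {
  "series": [
    [0,0,0,0],
    [0,0,0,0],
    [0,0,0,0],
    [0,0,0,0],
    [0,0,0,0]
  ]
}}

```text
t: 22.9
eef_pos: [597.8, -297.8, 248.4]
tcp_rot: [-3.141, 0.002, 2.864]
ft_force: [-7.5, 2.6, 18.7]
opening: 0.006
grip_force: 9.2
```

>>> {"api": "carry_out", "payload": {
  "series": [
    [0,0,0,0],
    [0,0,0,0],
    [0,0,0,0],
    [0,0,0,0],
    [0,0,0,0]
  ]
}}

```text
t: 23.4
eef_pos: [597.8, -297.8, 248.4]
tcp_rot: [-3.141, 0.002, 2.865]
ft_force: [-7.2, 1.9, 18.0]
opening: 0.009
grip_force: 9.2
```

>>> {"api": "carry_out", "payload": {
  "series": [
    [0,0,0.1,0],
    [0,0,0.15,0],
    [0,0,0.2,0],
    [0,0,0.3,0],
    [0,0,0.4,0]
  ]
}}

```text
t: 23.9
eef_pos: [597.8, -297.4, 303.1]
tcp_rot: [3.141, -0.001, 2.864]
ft_force: [0.6, 0.7, 0.1]
opening: 0.006
grip_force: 0.0
```

>>> {"api": "carry_out", "payload": {
  "series": [
    [0,0,0.6,0],
    [-0.5,0.4,0.4,0],
    [-0.8,0.8,0,0],
    [-0.8,0.8,0,0],
    [-0.8,0.8,0,0]
  ]
}}

```text
t: 24.4
eef_pos: [465.4, -170.2, 353.1]
tcp_rot: [3.141, 0.0, 2.864]
ft_force: [0.7, 0.3, 0.1]
opening: 0.006
grip_force: 0.0
```

```bash
python3 - <<'E'
from h import *
s=env.read_camera("scene");t=env.read_camera("top");st=env.state();print(st["t"],st["eef_pos"],st["ft_force"])
f=lambda im,x,y,w,h,k:cv2.resize(im[y:y+h,x:x+w,::-1],None,fx=k,fy=k,interpolation=cv2.INTER_CUBIC)
a=f(s,150,140,320,220,2.5);cv2.imwrite("pics/z.png",cv2.convertScaleAbs(a,alpha=1.4))
E
```

```text
24.5 [ 463.57066798 -168.09215307  354.21803792] [-0.25956761 -0.61199789  1.14698135]
```

View pics/z.png

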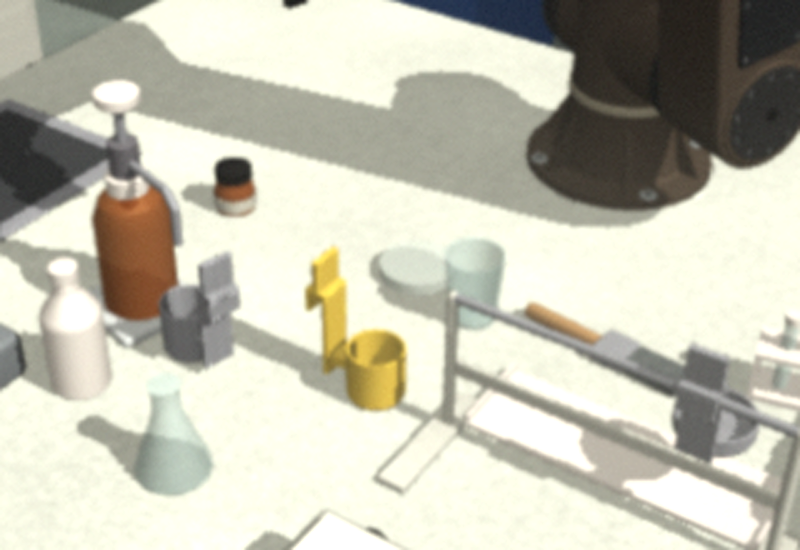

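The cup stands under the spout at crop (190,320). The head is back up at (117,95), the dish still hangs at (715,410), and nothing else has moved.

```bash
python3 -c "
from cell import env
print(env.job_done())"
```

```text
the job is handed in; nothing more can be done
None
```

Job handed in at about 24.5 s: the steel cup stands upright with its mouth within about 2 mm of centred under the spout, and the pump head was then held against its stop at about 18 N for about a second and came back up; the last picture shows nothing else moved.

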